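Wedge the bottle cooler's door open to air

TASK

The small bottle cooler on the counter has been emptied and switched off and has to air. Swing its glass door out until it stands about square to the cooler's front, then take the wooden wedge and, keeping it flat on the counter and thin end first, tap it under the free lower corner of the door until it jams the door firmly in place, but not so hard that the hinges are strained. Leave the wedge jammed there with the door square, and do not disturb the bottle, the bowl or the mug.

Things in the scene. Friction and masses are not known exactly. Their poses are not given: they have to be found in the camera images.
- cooler: Black countertop bottle cooler, fixed: cabinet 280 mm wide, 300 mm deep, top 300 mm above the counter. Origin on the counter at the foot of the door's upright pivot axis; z up, x straight back into the cabinet, so the front faces -x: cabinet front at x = 20 mm, sides at y = 15 and -265 mm.
- door (a joint): Angle of the glass door about the pivot axis, rad: 0 shut, 1.57 square to the cabinet front, stop at 2.1. In the cooler's frame the door runs from the pivot axis along (-sin a, -cos a) at angle a. It turns with light friction (0.15 N m), stays where it is left, and its hinges do not give up or down.
- pivot_top (a point): Point on the pivot axis 300 mm above the counter. Door: steel frame with glass, 30 mm thick, mid-plane through the axis, free edge 258 mm from the axis, 280 mm high, hung higher or lower from unit to unit: lower edge 8.5 to 13.5 mm (top rim 288.5 to 293.5 mm) above the counter, not measured. The bare top rim can be pinched from above.
- square_foot (a point): Point on the counter below the middle of the door's free edge when the door is square (angle 1.57), 258 mm from the pivot axis; axes as the cooler's, so from here +x runs under the square door to its pivot. A vertical bar handle stands 35 mm off the door's outer face, 22 mm from the free edge, 50 to 205 mm above the counter.
- wedge_mid (a point): Loose beech wedge, 140 mm long, 40 mm wide, flat base, 3 mm thick at the thin end rising evenly to 27 mm at the butt, about 70 g; friction 0.5 to 0.7. This point: its centre, 7.5 mm above the base; x axis to the thin end, z up. Best held across its width with the grasp centred 20 to 25 mm from the butt, clear of the door.
- wedge_tip (a point): Middle of the wedge's thin end, at its base, 70 mm from its centre; same axes. The wedge meets the door when this is 32 to 61 mm past the free edge; then the push rises steeply, about 4 N per mm. A level push 8 to 14 N above the sliding drag (0.5 to 4 N) jams it well; under 5 N it may stay loose, over 25 N it strains the hinges.
- bottle: Green wine bottle, 74 mm across, 270 mm tall, standing on the counter; origin at the centre of its foot. Leave alone.
- bowl: Terracotta bowl, 124 mm across, 50 mm high; origin at the centre of its foot. Leave alone.
- mug: White mug, 80 mm across, 90 mm high, with a handle; origin at the centre of its foot. Leave alone.
Things that resemble listed ones, but are neither listed nor needed, are in the scene too. Of the things that look like the part that bears wedge_mid, take the one that is nearest to the robot's base at the start.

How it is judged:
By the outcome, as a careful person would: the job done as asked, in the order asked, and still so for the second after the job is handed in, with the robot touching nothing.
It also fails if it takes over 67 s, if anything falls off the work surface, if the arm or the gripper's body presses on something with over 40 N, if the wrist force passes 120 N, or if a joint passes its speed limit or range.

ROBOT

A 6-joint arm with a two-finger parallel gripper is mounted at the origin on the work surface. World frame = base frame: x ahead of the robot, y to its left, z up, the work surface at z = 0. Lengths are in m, angles in degrees, forces in N, time in s.
With the tool pointing down it reaches from about 0.25 to 0.775 m from the base axis. Payload 8.9 kg.
Tool frame: the origin (TCP) lies midway between the tips of the shut fingers; the grasp point (between the pads) lies manip.hold_point_z behind it (manip.hold_point_z is the distance from the TCP to the grasp point, in m); z points along the fingers, y is the line along which they close (so a half turn about z gives the same grasp; the last joint's range is limited). The gripper opens to 85 mm and grips with 20 to 120 N. Pads are 22 mm wide; open, the fingers measure 114 mm over their backs; the gripper's body (76 mm by 85 mm) begins 54 mm behind the grasp point. The pads swing forward as they close: fully open they stand 13 mm farther back than shut.
Start: joints at [56.133, 16.656, -8.789, 64.555, 0, 82.019], TCP at [0.229, 0.472, 0.231] pointing down, gripper open.
Joint ranges: [-144.48, 144.48], [-52.06, 99.96], [-74.48, 78.29], [-112.23, 115.85], [-86.99, 84.42], [-180, 180]. Speed limits (degrees/s): [127.2, 127.2, 159.86, 180, 180, 180].

INTERFACE

Orientations are given as a 3x3 rotation matrix whose columns are the frame's x, y, z axes.
In Python, from bench import manip, imaging, workorder gives the robot as it stands. The module is installed in compiled form; this text tells all that it offers.
- The arm moves only by the tool play_rows, never from a script. Its arguments are lists of equal length, an entry for each row: "slide": the shift along the world's x, y, z in units of 100 mm (1.0 is 100 mm), a list of three; "rot": the turn, a rotation vector about the world's x, y, z in units of 90 degrees (1.0 is 90 degrees), a list of three; "gripper": the opening in per cent of the stroke, from 0 (shut) to 100 (fully open). In form: {"slide": [[dx, dy, dz], ...], "rot": [[ax, ay, az], ...], "gripper": [gripper, ...]}. A call has 1 to 8 rows; each row is the pose to reach, as a shift and turn from the pose commanded when the call began; what a row does not reach only later rows make up. A row lasts 1/8 s, in which the tool goes at most 62.5 mm and 10.7 degrees, less where a joint would pass 70% of its speed; a pose out of reach is approached as far as the arm can. A call with a number of a shift or a turn outside -1 to 1 is refused whole. A call with a gripper value outside its range is refused whole. The fingers move at their own pace and stop on an object; the grip force is fixed at half the most. Time passes only in rows, so rows that repeat a pose let the fingers close. It gives the time, the measured TCP pose, the force, the opening and the grip force at its end, in the units of the state.
- manip.sense(): the state, without advancing time (a new reading comes with each control period).
- imaging.snapshot(name): name is "scene" or "top" or "wrist"; returns (picture, depth): 420x560x3 uint8, red, green, blue; 420x560 float32, m along the optical axis (not along the pixel's ray), 0 where there is no reading.
- imaging.camera_params(name): a dict with "fx", "fy", "cx", "cy" (pixels), "k1" (the pictures are not rectified: a ray, as slopes to the right and down, at radius r is drawn at 1 + k1 r^2 times it, then the intrinsics apply), "rvec" (rotation vector, rad) and "tvec" (3), from world to camera coordinates, as OpenCV has them. Camera axes: x right, y down, z forward; pixel columns grow to the right and rows downward; lengths in m; the calibration is good to about 2 mm. A picture is of the moment at which its call begins: read the wrist's pose just before it. camera_params takes no time and is no camera call; for the wrist camera it gives the pose at the moment of the call.
- workorder.job_done(): hands the job in; it is judged then, once.
The state is a dict: "t": time; "joint_pos": joint angles; "dq": joint speeds; "tau": joint torques, N m; "ee_pos": TCP position; "tool_rot": TCP orientation; "ft_force": force on the tool from outside, world axes, zero at the start; "ft_torque": the same for the moment, N m; "opening": finger opening in m; "grasp_force": force on a finger pad.
Only numpy, scipy, OpenCV 4.12 (cv2) and the standard library are available. Lean on these libraries where they do the work, as an engineer would, in place of code of your own. Each camera call takes 0.05 s, during which the arm holds its last target. There are 200 camera calls.

## Working session

There is one attempt and no reset: what is moved stays moved. The work goes in short steps, Python scripts to look and compute and a tool call to move; the robot and the scene stay as the last step left them, time stands still between calls to the robot, and variables do not carry over. Pictures are saved under pics/ and viewed, at most 10 in all, crops included, and the job is handed in when it is done.

Besides the shell and the picture viewer there is one more tool, called after "Call:" in YAML: its name, and indented under it one key for each argument. play_rows: Moves the arm, as the interface text tells. Shifts and turns lie within -1 to 1; 1 stands for 100 mm of shift or 90 degrees of turn. Its arguments: {"type":"object","properties":{"slide":{"type":"array","items":{"type":"array","items":{"type":"number","minimum":-1,"maximum":1}}},"rot":{"type":"array","items":{"type":"array","items":{"type":"number","minimum":-1,"maximum":1}}},"gripper":{"type":"array","items":{"type":"number"}}},"required":["slide","rot","gripper"]}

```bash
mkdir -p pics
cat > h.py <<'E'
import numpy as np, cv2
from bench import manip, imaging, workorder
def cam(n):
    p=imaging.camera_params(n); K=np.array([[p['fx'],0,p['cx']],[0,p['fy'],p['cy']],[0,0,1.]])
    R,_=cv2.Rodrigues(np.array(p['rvec'],float)); return K,p['k1'],R,np.array(p['tvec'],float).ravel()
def rays(c,uv):
    K,k1,R,t=c
    n=cv2.undistortPoints(np.array(uv,float).reshape(-1,1,2),K,np.array([k1,0,0,0.])).reshape(-1,2)
    return n
def onplane(c,uv,z):
    K,k1,R,t=c; n=rays(c,uv); d=np.c_[n,np.ones(len(n))]@R; o=-R.T@t
    return o+d*((z-o[2])/d[:,2])[:,None]
def cloud(c,depth,uv):
    K,k1,R,t=c; uv=np.array(uv); z=depth[uv[:,1],uv[:,0]]; n=rays(c,uv)
    return (np.c_[n*z[:,None],z]-t)@R
def proj(c,P):
    K,k1,R,t=c; rv,_=cv2.Rodrigues(R)
    return cv2.projectPoints(np.array(P,float).reshape(-1,1,3),rv,t,K,np.array([k1,0,0,0.]))[0].reshape(-1,2)
E
python3 - <<'E'
from h import *
s=manip.sense(); print({k:np.round(v,3).tolist() for k,v in s.items()}, manip.hold_point_z)
out=[]
for n in ("scene","top"):
    im,d=imaging.snapshot(n); c=cam(n); np.savez(f"{n}0.npz",im=im,d=d)
    print(n,np.round(-c[2].T@c[3],3), np.round(c[2][2],2), c[0][0,0],c[1])
    cv2.imwrite(f"pics/{n}0.png",cv2.cvtColor(im,cv2.COLOR_RGB2BGR))
E
```

```text
{'t': 0.0, 'joint_pos': [56.132, 16.689, -8.831, 64.554, -0.001, 82.019], 'dq': [-0.03, 0.085, -0.051, 0.066, 0.001, 0.003], 'tau': [0.001, -53.714, 33.137, 0.016, -0.0, 0.0], 'ee_pos': [0.229, 0.472, 0.231], 'tool_rot': [[-0.9, 0.437, -0.001], [0.437, 0.9, -0.001], [0.0, -0.001, -1.0]], 'ft_force': [-0.141, -0.078, -0.044], 'ft_torque': [-0.051, -0.023, -0.006], 'grasp_force': 0.0, 'opening': 0.086} 0.0187
scene [ 1.256 -0.096  1.547] [-0.46 -0.05 -0.89] 487.0153094742265 -0.069361195779811
top [ 0.42  -0.18   1.242] [ 0.12 -0.01 -0.99] 409.6790228536478 -0.05643475592537458
```

View pics/scene0.png

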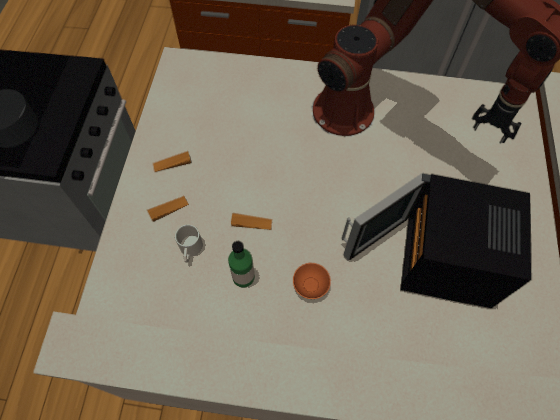

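View pics/top0.png

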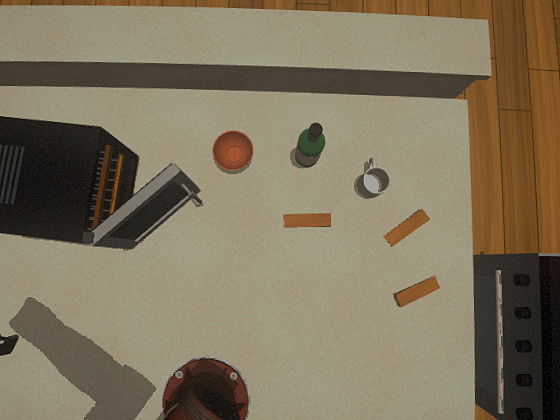

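The scene shows the cooler at top-view left (cabinet edge ~(0-138,115-245)), with its door part open from about (92,237) to (180,168) and its handle near (197,200). Three wooden wedges lie at top-view (307,220), (407,228) and (417,291). The bowl is at (233,150), the bottle at (310,145) and the mug at (374,180).

Run:
```python
from h import *
for n in ("top","scene"):
    z=np.load(f"{n}0.npz"); im,d=z['im'],z['d']; c=cam(n)
    hsv=cv2.cvtColor(im,cv2.COLOR_RGB2HSV)
    m=cv2.inRange(hsv,(5,120,90),(20,255,255)); m=cv2.morphologyEx(m,cv2.MORPH_OPEN,np.ones((3,3)))
    cs,_=cv2.findContours(m,cv2.RETR_EXTERNAL,cv2.CHAIN_APPROX_NONE)
    for k in cs:
        a=cv2.contourArea(k)
        if a<200 or a>3000: continue
        r=cv2.minAreaRect(k); 
        mm=np.zeros_like(m); cv2.drawContours(mm,[k],-1,255,-1); mm=cv2.erode(mm,np.ones((3,3))); ys,xs=np.nonzero(mm)
        P=cloud(c,d,np.c_[xs,ys]); 
        if P[:,2].max()>0.06 or P[:,0].min()<-.2: continue
        ctr=P.mean(0); u,s,vt=np.linalg.svd(P[:,:2]-ctr[:2],full_matrices=False); ax=vt[0]
        t=(P[:,:2]-ctr[:2])@ax; co=np.polyfit(t,P[:,2],1); 
        if co[0]>0: ax=-ax
        box=onplane(c,cv2.boxPoints(r),0.012)
        print(n,np.round(r[0]),'ctr',np.round(ctr,4),'thin dir',np.round(np.degrees(np.arctan2(ax[1],ax[0])),1),'slope',round(co[0],3),'boxmid',np.round(box.mean(0),4),'sides',np.round([np.linalg.norm(box[1]-box[0]),np.linalg.norm(box[2]-box[1])],3),'dist',np.round(np.hypot(*ctr[:2]),3),'z',np.round(np.percentile(P[:,2],[1,50,99]),3))
    ys,xs=np.mgrid[0:420,0:560]; uv=np.c_[xs.ravel(),ys.ravel()]; P=cloud(c,d,uv); ok=d.ravel()>0
    q=P[ok&(P[:,2]>.285)&(P[:,2]<.296)&(P[:,1]>.1)&(P[:,0]>.1)]; 
    q2=P[ok&(P[:,2]>.2965)&(P[:,2]<.305)&(P[:,1]>.1)&(P[:,0]>.1)]
    for nm,qq in(("rim",q),("cab",q2)):
        if len(qq)<20: print(nm,len(qq)); continue
        r=cv2.minAreaRect(qq[:,:2].astype(np.float32)*1000); print(n,nm,len(qq),np.round(cv2.boxPoints(r),0).tolist(),np.round(np.percentile(qq[:,2],[5,50,95]),4))
    # heights map around door
    g=P[ok&(P[:,2]>.25)&(P[:,2]<.31)]; print(np.histogram(g[:,2],np.arange(.25,.312,.004)))
```

```text
top [417. 291.] ctr [ 0.3358 -0.6182  0.0151] thin dir -66.0 slope -0.171 boxmid [ 0.336  -0.6202  0.012 ] sides [0.136 0.042] dist 0.703 z [0.002 0.015 0.028]
top [312.   5.] ctr [ 1.7616 -0.3643 -0.7488] thin dir -86.7 slope -0.003 boxmid [ 1.2475 -0.2898  0.012 ] sides [0.102 0.036] dist 1.799 z [-0.764 -0.749 -0.738]
top rim 1385 [[184.0, 425.0], [223.0, 60.0], [780.0, 119.0], [741.0, 485.0]] [0.2866 0.2922 0.2957]
top cab 10740 [[184.0, 426.0], [228.0, 57.0], [786.0, 123.0], [742.0, 492.0]] [0.2975 0.3001 0.3028]
(array([  48,   48,   63,   91,  182,  164,  112,  161,  173,  363, 1062,
       1640, 8367, 1368,   79]), array([0.25 , 0.254, 0.258, 0.262, 0.266, 0.27 , 0.274, 0.278, 0.282,
       0.286, 0.29 , 0.294, 0.298, 0.302, 0.306, 0.31 ]))
scene [251. 222.] ctr [ 0.5436 -0.285   0.0148] thin dir 93.1 slope -0.162 boxmid [ 0.543 -0.284  0.012] sides [0.046 0.142] dist 0.614 z [0.001 0.015 0.029]
scene [171. 161.] ctr [ 0.3381 -0.6161  0.0147] thin dir -66.7 slope 0.179 boxmid [ 0.337  -0.6188  0.012 ] sides [0.138 0.043] dist 0.703 z [0.001 0.015 0.031]
scene rim 1522 [[174.0, 133.0], [714.0, 89.0], [751.0, 540.0], [211.0, 584.0]] [0.2866 0.2935 0.2959]
scene cab 8095 [[173.0, 141.0], [713.0, 94.0], [752.0, 539.0], [212.0, 587.0]] [0.2972 0.3002 0.3038]
(array([ 109,  110,  126,  129,  159,  157,  161,  159,  220,  355,  715,
       2218, 5207, 2013,  199]), array([0.25 , 0.254, 0.258, 0.262, 0.266, 0.27 , 0.274, 0.278, 0.282,
       0.286, 0.29 , 0.294, 0.298, 0.302, 0.306, 0.31 ]))
```

Run:
```python
from h import *
for n in ("top","scene"):
    z=np.load(f"{n}0.npz"); im,d=z['im'],z['d']; c=cam(n)
    ys,xs=np.mgrid[0:420,0:560]; uv=np.c_[xs.ravel(),ys.ravel()]; P=cloud(c,d,uv).reshape(420,560,3); Z=P[...,2]
    m=((Z>.296)&(Z<.305)&(d>0)&(P[...,0]>.1)&(P[...,1]>0)).astype(np.uint8); m=cv2.morphologyEx(m,cv2.MORPH_CLOSE,np.ones((3,3)));m=cv2.morphologyEx(m,cv2.MORPH_OPEN,np.ones((5,5)))
    k,l,st,ce=cv2.connectedComponentsWithStats(m); i=1+np.argmax(st[1:,4]); 
    q=P[(l==i)&(m>0)]; q=q[np.abs(q[:,2]-.3)<.006]
    cs,_=cv2.findContours((l==i).astype(np.uint8),cv2.RETR_EXTERNAL,cv2.CHAIN_APPROX_NONE)
    b=onplane(c,cs[0].reshape(-1,2),.300)[:,:2]
    r=cv2.minAreaRect((b*1000).astype(np.float32)); print(n,'cab',st[i],np.round(r[1]),np.round(r[2],2),np.round(cv2.boxPoints(r),1).tolist())
    # rim
    cabm=cv2.dilate((l==i).astype(np.uint8),np.ones((7,7)))
    mr=((Z>.284)&(Z<.2985)&(d>0)&(P[...,0]>.35)&(P[...,1]<.35)&(P[...,1]>-.1)&(cabm==0))
    k,l2,st,ce=cv2.connectedComponentsWithStats(mr.astype(np.uint8)); j=1+np.argmax(st[1:,4]); print(st[j])
    q=P[l2==j]; mu=np.median(q[:,:2],0); r=cv2.minAreaRect((q[:,:2]*1000).astype(np.float32)); print('rim',np.round(r[1]),np.round(cv2.boxPoints(r)).tolist(),np.round(np.percentile(q[:,2],[5,25,50,75,95]),4))
    v=im[max(0,st[j][1]-60):st[j][1]+st[j][3]+60, max(0,st[j][0]-60):st[j][0]+st[j][2]+60].copy()
    vis=im.copy(); vis[l2==j]=(255,0,0); vis[(l==i)]=vis[l==i]//2+np.array([0,100,0],np.uint8)
    x0,y0=max(0,st[j][0]-70),max(0,st[j][1]-60); cr=vis[y0:y0+180,x0:x0+260]
    cv2.imwrite(f"pics/v_{n}.png",cv2.cvtColor(cv2.resize(cr,None,fx=1.5,fy=1.5),cv2.COLOR_RGB2BGR)); print(x0,y0)
a=[cv2.imread(f"pics/v_{n}.png") for n in("top","scene")]
h=max(x.shape[0] for x in a); cv2.imwrite("pics/v.png",np.hstack([cv2.copyMakeBorder(x,0,h-x.shape[0],0,0,cv2.BORDER_CONSTANT) for x in a]))
```

```text
top cab [    0   116   101   127 10983] [303. 253.] 1.13 [[439.3999938964844, 484.70001220703125], [444.3999938964844, 232.0], [746.9000244140625, 238.0], [741.9000244140625, 490.70001220703125]]
[  94  163   88   80 1382]
rim [ 34. 258.] [[445.0, 228.0], [621.0, 40.0], [645.0, 63.0], [469.0, 251.0]] [0.2868 0.2904 0.2919 0.2932 0.2949]
24 103
scene cab [ 422  174  110  106 9207] [325. 287.] 85.46 [[440.3999938964844, 237.0], [726.7000122070312, 214.3000030517578], [752.5, 538.4000244140625], [466.1000061035156, 561.0999755859375]]
[355 175  68  51 783]
rim [ 33. 252.] [[448.0, 224.0], [623.0, 41.0], [647.0, 64.0], [472.0, 247.0]] [0.2863 0.2894 0.2916 0.2933 0.2959]
285 115
```

View pics/v.png

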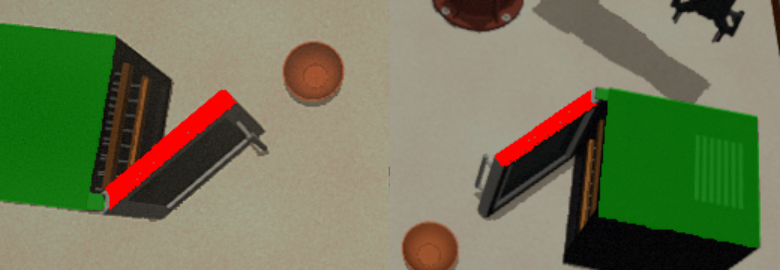

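Run:
```python
from h import *
for n in ("top","scene"):
    z=np.load(f"{n}0.npz"); im,d=z['im'],z['d']; c=cam(n)
    ys,xs=np.mgrid[0:420,0:560]; uv=np.c_[xs.ravel(),ys.ravel()]; P=cloud(c,d,uv).reshape(420,560,3); Z=P[...,2]
    m=((Z>.293)&(Z<.307)&(d>0)&(P[...,0]>.35)&(P[...,1]>.15)).astype(np.uint8); m=cv2.morphologyEx(m,cv2.MORPH_CLOSE,np.ones((3,3)));m=cv2.morphologyEx(m,cv2.MORPH_OPEN,np.ones((9,9)))
    k,l,st,ce=cv2.connectedComponentsWithStats(m); i=1+np.argmax(st[1:,4])
    cs,_=cv2.findContours((l==i).astype(np.uint8),cv2.RETR_EXTERNAL,cv2.CHAIN_APPROX_NONE)
    k=cs[0].reshape(-1,2); k=k[(k[:,0]>2)]; b=onplane(c,k,.300)[:,:2]
    def fit(sel,nm):
        q=b[sel]
        if len(q)<15: print(nm,len(q)); return
        vx,vy,x0,y0=cv2.fitLine(q.astype(np.float32),cv2.DIST_HUBER,0,.001,.001).ravel()
        print(n,nm,len(q),'ang',np.round(np.degrees(np.arctan2(vy,vx)),2),'pt',np.round([x0,y0],4))
    fit((np.abs(b[:,0]-.446)<.02)&(b[:,1]>.30)&(b[:,1]<.54),'near side')
    fit((np.abs(b[:,0]-.735)<.03)&(b[:,1]>.28)&(b[:,1]<.51),'far side')
    fit((np.abs(b[:,1]-.245)<.03)&(b[:,0]>.50)&(b[:,0]<.70),'front')
    fit((np.abs(b[:,1]-.548)<.03)&(b[:,0]>.49)&(b[:,0]<.72),'back')
    mr=((Z>.284)&(Z<.2985)&(d>0)&(P[...,0]>.47)&(P[...,1]<.2)&(P[...,1]>-.1)&(P[...,0]<.66))
    k,l2,st,ce=cv2.connectedComponentsWithStats(mr.astype(np.uint8)); j=1+np.argmax(st[1:,4])
    cs,_=cv2.findContours((l2==j).astype(np.uint8),cv2.RETR_EXTERNAL,cv2.CHAIN_APPROX_NONE)
    q=onplane(c,cs[0].reshape(-1,2),.2915)[:,:2]; r=cv2.minAreaRect((q*1000).astype(np.float32)); B=cv2.boxPoints(r); print('rim',np.round(r[1]),np.round(B,1).tolist())
    yy,xx=np.nonzero(l2==j); q=onplane(c,np.c_[xx,yy],.2915)[:,:2]; vx,vy,x0,y0=cv2.fitLine(q.astype(np.float32),cv2.DIST_HUBER,0,.001,.001).ravel(); print('line ang',np.degrees(np.arctan2(vy,vx)),x0,y0)
    e=[(q-[x0,y0])@[vx,vy]]; print('ends',np.round([[x0+vx*t,y0+vy*t] for t in (np.min(e),np.max(e))],4))
    # wedges in this view, ray contour
    hsv=cv2.cvtColor(im,cv2.COLOR_RGB2HSV)
    mw=(cv2.inRange(hsv,(5,100,60),(22,255,255))>0)&(P[...,1]<-.15)&(P[...,0]>.2)&(P[...,0]<.66)&(Z<.04)&(Z>-.02)
    k,l3,st,ce=cv2.connectedComponentsWithStats(mw.astype(np.uint8))
    for j in range(1,k):
        if st[j,4]<200: continue
        yy,xx=np.nonzero(l3==j); p=np.median(P[yy,xx],0); cs,_=cv2.findContours((l3==j).astype(np.uint8),cv2.RETR_EXTERNAL,cv2.CHAIN_APPROX_NONE)
        q=onplane(c,cs[0].reshape(-1,2),.0125)[:,:2]; r=cv2.minAreaRect((q*1000).astype(np.float32));Q=P[yy,xx]; A=np.c_[Q[:,:2],np.ones(len(Q))]; g=np.linalg.lstsq(A,Q[:,2],rcond=None)[0]
        print('wedge',st[j,:2],np.round(r[0]),np.round(r[1]),'ang',np.round(r[2],1),'thin dir(from plane)',np.round(np.degrees(np.arctan2(-g[1],-g[0])),1),np.round(cv2.boxPoints(r)).tolist())
```

```text
top near side 62 ang 84.89 pt [0.4496 0.3433]
top far side 81 ang 85.05 pt [0.7328 0.3913]
top front 83 ang -4.52 pt [0.6001 0.2452]
back 0
rim [ 33. 217.] [[471.70001220703125, 197.3000030517578], [618.9000244140625, 38.0], [643.2999877929688, 60.5], [496.0, 219.8000030517578]]
line ang -46.409744 0.5612179 0.124945454
ends [[0.4826 0.2076]
 [0.6322 0.0504]]
wedge [384 209] [ 527. -588.] [ 42. 150.] ang 36.2 thin dir(from plane) 137.5 [[466.0, -540.0], [554.0, -661.0], [588.0, -636.0], [500.0, -516.0]]
wedge [284 213] [ 541. -285.] [ 39. 140.] ang 1.7 thin dir(from plane) 94.6 [[519.0, -216.0], [523.0, -355.0], [563.0, -354.0], [558.0, -214.0]]
wedge [394 276] [ 335. -619.] [ 43. 139.] ang 24.6 thin dir(from plane) -46.8 [[287.0, -565.0], [345.0, -691.0], [384.0, -673.0], [326.0, -547.0]]
scene near side 74 ang 85.32 pt [0.4568 0.4131]
scene far side 83 ang 85.29 pt [0.7383 0.3958]
scene front 62 ang -4.84 pt [0.5788 0.2508]
scene back 72 ang -4.19 pt [0.633  0.5466]
rim [ 33. 217.] [[474.3999938964844, 197.60000610351562], [624.2999877929688, 40.29999923706055], [648.5, 63.400001525878906], [498.70001220703125, 220.6999969482422]]
line ang -45.962265 0.5650989 0.12501228
ends [[0.485  0.2078]
 [0.6361 0.0516]]
wedge [153 151] [ 337. -619.] [ 55. 137.] ang 24.4 thin dir(from plane) -34.3 [[284.0, -568.0], [340.0, -693.0], [390.0, -670.0], [333.0, -545.0]]
wedge [147 196] [ 528. -586.] [ 51. 138.] ang 36.2 thin dir(from plane) 93.5 [[466.0, -545.0], [548.0, -656.0], [589.0, -626.0], [507.0, -515.0]]
wedge [231 213] [ 545. -284.] [144.  49.] ang 87.3 thin dir(from plane) 54.4 [[517.0, -355.0], [566.0, -357.0], [573.0, -213.0], [524.0, -211.0]]
```

Measured: the cooler's back axis is at yaw 85.2°, the pivot is at (0.457, 0.240), the door is at 41°, and the square foot is at (0.435, -0.018). The nearest wedge is at (0.543, -0.285) with its thin end at ~93.5°. I'm moving to pinch the door rim.

Call:
play_rows:
  slide:
    - [0,-0.5,0.5]
    - [0.1,-1,1]
    - [0.1,-1,1]
    - [0.1,-1,1]
  rot:
    - [0,0,0]
    - [0,0,-0.1]
    - [0,0,-0.1]
    - [0,0,-0.1]
  gripper: [100,100,100,100]

```text
t: 0.6
ee_pos: [0.2396, 0.3723, 0.3317]
tool_rot: [[-0.82, 0.572, 0.001], [0.572, 0.82, 0.001], [-0.0, 0.001, -1.0]]
ft_force: [-0.1, -0.2, -0.2]
opening: 0.0856
grasp_force: 0.0
```

Call:
play_rows:
  slide:
    - [0.5,-0.5,0.4]
    - [1,-1,0.7]
    - [1,-1,0.7]
    - [1,-1,0.7]
  rot:
    - [0,0,-0.05]
    - [0,0,-0.126]
    - [0,0,-0.126]
    - [0,0,-0.126]
  gripper: [100,100,100,100]

```text
t: 1.1
ee_pos: [0.3407, 0.2721, 0.4003]
tool_rot: [[-0.691, 0.723, -0.001], [0.723, 0.691, -0.001], [0.0, -0.001, -1.0]]
ft_force: [0.2, 0.5, 0.1]
opening: 0.0855
grasp_force: 0.0
```

Call:
play_rows:
  slide:
    - [0.5,-0.5,0]
    - [1,-1,0]
    - [1,-1,0]
    - [1,-1,0]
  rot:
    - [0,0,0]
    - [0,0,0]
    - [0,0,0]
    - [0,0,0]
  gripper: [100,100,100,100]

```text
t: 1.6
ee_pos: [0.4391, 0.1728, 0.3997]
tool_rot: [[-0.692, 0.722, -0.003], [0.722, 0.692, -0.0], [0.002, -0.002, -1.0]]
ft_force: [-0.8, 0.2, 1.5]
opening: 0.0852
grasp_force: 0.0
```

Call:
play_rows:
  slide:
    - [0.5,-0.5,0]
    - [1,-0.9,0]
    - [1,-0.9,0]
    - [1,-0.9,0]
  rot:
    - [0,0,0]
    - [0,0,0]
    - [0,0,0]
    - [0,0,0]
  gripper: [100,100,100,100]

```text
t: 2.1
ee_pos: [0.5386, 0.0837, 0.4007]
tool_rot: [[-0.693, 0.721, -0.002], [0.721, 0.693, 0.001], [0.001, -0.001, -1.0]]
ft_force: [-0.5, 0.1, -0.3]
opening: 0.0852
grasp_force: 0.0
```

Call:
play_rows:
  slide:
    - [0.4,0,0]
    - [0.66,-0.01,0]
    - [0.66,-0.01,-0.5]
    - [0.66,-0.01,-1]
    - [0.66,-0.01,-1]
  rot:
    - [0,0,0]
    - [0,0,0]
    - [0,0,0]
    - [0,0,0]
    - [0,0,0]
  gripper: [100,100,100,100,100]

```text
t: 2.72
ee_pos: [0.6015, 0.0834, 0.2985]
tool_rot: [[-0.694, 0.72, -0.008], [0.72, 0.694, 0.0], [0.006, -0.005, -1.0]]
ft_force: [-0.2, 0.2, 1.2]
opening: 0.0852
grasp_force: 0.0
```

Call:
play_rows:
  slide:
    - [0,0,-0.35]
    - [0,0,-0.35]
    - [0,0,-0.35]
    - [0,0,-0.35]
    - [0,0,-0.35]
    - [0,0,-0.35]
    - [0,0,-0.35]
    - [0,0,-0.35]
  rot:
    - [0,0,0]
    - [0,0,0]
    - [0,0,0]
    - [0,0,0]
    - [0,0,0]
    - [0,0,0]
    - [0,0,0]
    - [0,0,0]
  gripper: [100,100,25,25,25,25,25,25]

```text
t: 3.72
ee_pos: [0.6058, 0.0815, 0.2675]
tool_rot: [[-0.692, 0.722, 0.002], [0.722, 0.692, 0.0], [-0.001, 0.002, -1.0]]
ft_force: [-0.0, 1.3, 5.9]
opening: 0.0291
grasp_force: 61.0
```

Call:
play_rows:
  slide:
    - [-0.085,-0.075,0]
    - [-0.174,-0.147,0]
    - [-0.362,-0.276,0]
    - [-0.563,-0.384,0]
    - [-0.773,-0.47,0]
    - [-0.992,-0.534,0]
    - [-0.992,-0.534,0]
    - [-0.992,-0.534,0]
  rot:
    - [0,0,-0.033]
    - [0,0,-0.067]
    - [0,0,-0.134]
    - [0,0,-0.2]
    - [0,0,-0.267]
    - [0,0,-0.334]
    - [0,0,-0.334]
    - [0,0,-0.334]
  gripper: [25,25,25,25,25,25,25,25]

```text
t: 4.72
ee_pos: [0.5067, 0.0283, 0.2675]
tool_rot: [[-0.238, 0.971, 0.002], [0.971, 0.238, 0.001], [0.0, 0.002, -1.0]]
ft_force: [-2.1, 3.6, 10.4]
opening: 0.0293
grasp_force: 62.8
```

Call:
play_rows:
  slide:
    - [-0.112,-0.024,0]
    - [-0.224,-0.041,0]
    - [-0.452,-0.058,0]
    - [-0.679,-0.051,0]
    - [-0.679,-0.051,0]
    - [-0.679,-0.051,0]
  rot:
    - [0,0,-0.033]
    - [0,0,-0.067]
    - [0,0,-0.134]
    - [0,0,-0.2]
    - [0,0,-0.2]
    - [0,0,-0.2]
  gripper: [25,25,25,25,25,25]

```text
t: 5.48
ee_pos: [0.439, 0.0231, 0.2675]
tool_rot: [[0.073, 0.997, 0.002], [0.997, -0.073, 0.0], [0.001, 0.002, -1.0]]
ft_force: [-1.2, 1.2, 11.7]
opening: 0.029
grasp_force: 62.8
```

Call:
play_rows:
  slide:
    - [0,0,0]
    - [0,0,0]
    - [0,0,0]
    - [0,0,0]
    - [0,0,0.4]
    - [0,0,0.9]
    - [0,-0.2,1]
  rot:
    - [0,0,0]
    - [0,0,0]
    - [0,0,0]
    - [0,0,0]
    - [0,0,0]
    - [0,0,0]
    - [0,0,0]
  gripper: [60,100,100,100,100,100,100]

```text
t: 6.35
ee_pos: [0.4392, 0.0031, 0.3692]
tool_rot: [[0.073, 0.997, 0.005], [0.997, -0.073, -0.001], [-0.0, 0.005, -1.0]]
ft_force: [-0.4, 0.4, -0.5]
opening: 0.0857
grasp_force: 0.0
```

Call:
play_rows:
  slide:
    - [0.3,-0.5,0]
    - [0.6,-1,0]
    - [0.7,-1,0]
    - [0.7,-1,0]
  rot:
    - [0,0,0]
    - [0,0,0]
    - [0,0,0.1]
    - [0,0,0.1]
  gripper: [100,100,100,100]

```text
t: 6.85
ee_pos: [0.5083, -0.0976, 0.3657]
tool_rot: [[-0.081, 0.997, -0.001], [0.997, 0.081, 0.0], [0.0, -0.001, -1.0]]
ft_force: [-0.6, 0.4, -0.1]
opening: 0.0855
grasp_force: 0.0
```

Call:
play_rows:
  slide:
    - [0.2,-0.5,0]
    - [0.3,-1,-0.3]
    - [0.3,-1,-0.8]
    - [0.3,-1,-1]
    - [0.3,-1,-1]
  rot:
    - [0,0,0]
    - [0,0,0]
    - [0,0,0]
    - [0,0,0]
    - [0,0,0]
  gripper: [100,100,100,100,100]

```text
t: 7.48
ee_pos: [0.5369, -0.1961, 0.2653]
tool_rot: [[-0.08, 0.997, -0.003], [0.997, 0.08, 0.001], [0.002, -0.002, -1.0]]
ft_force: [0.3, 0.2, 1.2]
opening: 0.0852
grasp_force: 0.0
```

Now check the door angle and the wedge, with top and wrist views.

Run:
```python
from h import *
ims=[]
for n in ("top","wrist"):
    im,d=imaging.snapshot(n); c=cam(n); ims.append(im)
    ys,xs=np.mgrid[0:420,0:560]; P=cloud(c,d,np.c_[xs.ravel(),ys.ravel()]).reshape(420,560,3); Z=P[...,2]
    if n=="top":
        mr=((Z>.284)&(Z<.2985)&(d>0)&(P[...,0]>.38)&(P[...,1]<.22)&(P[...,1]>-.06)&(P[...,0]<.5))
        k,l2,st,ce=cv2.connectedComponentsWithStats(mr.astype(np.uint8)); j=1+np.argmax(st[1:,4]); yy,xx=np.nonzero(l2==j)
        q=onplane(c,np.c_[xx,yy],.2915)[:,:2]; vx,vy,x0,y0=cv2.fitLine(q.astype(np.float32),cv2.DIST_HUBER,0,.001,.001).ravel(); e=(q-[x0,y0])@[vx,vy]
        print('rim',st[j],'ang',np.degrees(np.arctan2(vy,vx)),np.round([[x0+vx*t,y0+vy*t] for t in (e.min(),e.max())],4))
    hsv=cv2.cvtColor(im,cv2.COLOR_RGB2HSV)
    mw=((cv2.inRange(hsv,(5,100,40),(22,255,255))>0)&(np.abs(P[...,0]-.54)<.07)&(np.abs(P[...,1]+.285)<.1)&(Z<.04)&(d>0)).astype(np.uint8)
    k,l,st,ce=cv2.connectedComponentsWithStats(mw); j=1+np.argmax(st[1:,4]); yy,xx=np.nonzero(l==j); Q=P[yy,xx]
    print(n,'wedge',st[j],'z',np.round(np.percentile(Q[:,2],[1,50,99]),4))
    r=cv2.minAreaRect((Q[:,:2]*1000).astype(np.float32)); print(np.round(r[0],1),np.round(r[1],1),r[2],np.round(cv2.boxPoints(r)).tolist())
    mu=Q[:,:2].mean(0);u,s,vt=np.linalg.svd(Q[:,:2]-mu,full_matrices=False);print('pca',np.degrees(np.arctan2(*vt[0][::-1])),mu)
    dn=vt[0]*np.sign(vt[0][1]);t=(Q[:,:2]-mu)@dn; print('ends along',np.percentile(t,[.5,99.5]),'slope',np.polyfit(t,Q[:,2],1))
cv2.imwrite("pics/w1.png",cv2.cvtColor(cv2.resize(np.hstack(ims),(800,300)),cv2.COLOR_RGB2BGR))
```

```text
rim [ 100  233   89   21 1097] ang 85.989 [[0.439  0.0144]
 [0.4535 0.2212]]
top wedge [300 213  31  14 363] z [0.0107 0.0205 0.0304]
[ 540.9 -308.4] [39.7 90.1] 1.188654899597168 [[520.0, -264.0], [522.0, -354.0], [562.0, -353.0], [560.0, -263.0]]
pca -81.77982870624648 [ 0.53931897 -0.31455933]
ends along [-0.03917691  0.04957511] slope [-0.16264256  0.02011157]
wrist wedge [ 257  183   38  116 3798] z [0.0015 0.0144 0.0272]
[ 538.5 -291.3] [ 42.8 157.6] 2.5559709072113037 [[514.0, -214.0], [521.0, -371.0], [563.0, -369.0], [556.0, -212.0]]
pca -87.95189120338411 [ 0.53843338 -0.28123106]
ends along [-0.07126785  0.06819493] slope [-0.17020424  0.01459134]
```

View pics/w1.png

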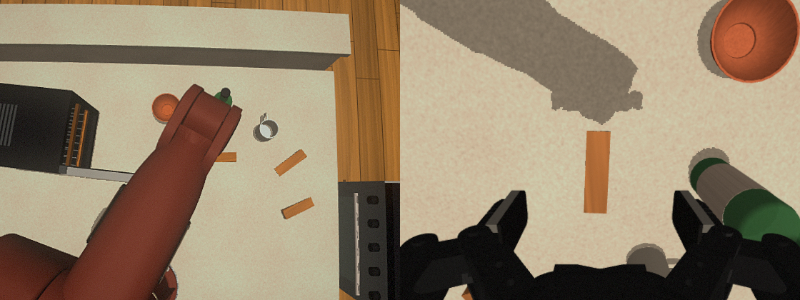

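The top view shows the door square to the front, with its rim at about (60-130,165-180). The wrist view shows the wedge at about (596,172), clear of the bottle. I'm descending onto it.

Call:
play_rows:
  slide:
    - [0.02,-0.5,-0.4]
    - [0.05,-1,-0.8]
    - [0.05,-1,-1]
    - [0.05,-1,-1]
  rot:
    - [0,0,-0.027]
    - [0,0,-0.027]
    - [0,0,-0.027]
    - [0,0,-0.027]
  gripper: [100,100,100,100]

```text
t: 8.07
ee_pos: [0.5427, -0.2971, 0.1661]
tool_rot: [[-0.039, 0.999, -0.001], [0.999, 0.039, 0.001], [0.001, -0.001, -1.0]]
ft_force: [0.6, 0.5, -0.1]
opening: 0.0857
grasp_force: 0.0
```

Call:
play_rows:
  slide:
    - [0,-0.36,-0.3]
    - [0,-0.36,-0.7]
    - [0,-0.36,-1]
    - [0,-0.36,-1]
    - [0,-0.36,-1]
  rot:
    - [0,0,0]
    - [0,0,0]
    - [0,0,0]
    - [0,0,0]
    - [0,0,0]
  gripper: [100,100,100,100,100]

```text
t: 8.7
ee_pos: [0.5446, -0.3336, 0.0689]
tool_rot: [[-0.04, 0.999, 0.003], [0.999, 0.04, -0.002], [-0.002, 0.003, -1.0]]
ft_force: [0.0, -0.7, 0.6]
opening: 0.0853
grasp_force: 0.0
```

Run:
```python
from h import *
s=manip.sense(); print(np.round(s['ee_pos'],4))
im,d=imaging.snapshot("wrist"); c=cam("wrist")
ys,xs=np.mgrid[0:420,0:560]; P=cloud(c,d,np.c_[xs.ravel(),ys.ravel()]).reshape(420,560,3); Z=P[...,2]
hsv=cv2.cvtColor(im,cv2.COLOR_RGB2HSV)
mw=((cv2.inRange(hsv,(5,100,40),(22,255,255))>0)&(np.abs(P[...,0]-.54)<.07)&(np.abs(P[...,1]+.285)<.1)&(Z<.04)&(d>0)).astype(np.uint8)
k,l,st,ce=cv2.connectedComponentsWithStats(mw); j=1+np.argmax(st[1:,4]); yy,xx=np.nonzero(l==j); Q=P[yy,xx]
mu=Q[:,:2].mean(0);u,sv,vt=np.linalg.svd(Q[:,:2]-mu,full_matrices=False);dn=vt[0]*np.sign(vt[0][1]);t=(Q[:,:2]-mu)@dn
w=(Q[:,:2]-mu)@[-dn[1],dn[0]]
print(st[j],mu,np.degrees(np.arctan2(dn[1],dn[0])),'tip',mu+dn*np.percentile(t,99.5),'butt',mu+dn*np.percentile(t,.5),'w',np.percentile(w,[1,99]))
cv2.imwrite("pics/w2.png",cv2.cvtColor(im,cv2.COLOR_RGB2BGR))
```

```text
[ 0.5446 -0.3336  0.0689]
[  237    14    74   256 18227] [ 0.53746796 -0.27988941] 92.06709182759879 tip [ 0.53505655 -0.21307873] butt [ 0.54006445 -0.35182791] w [-0.01964495  0.01961683]
```

View pics/w2.png

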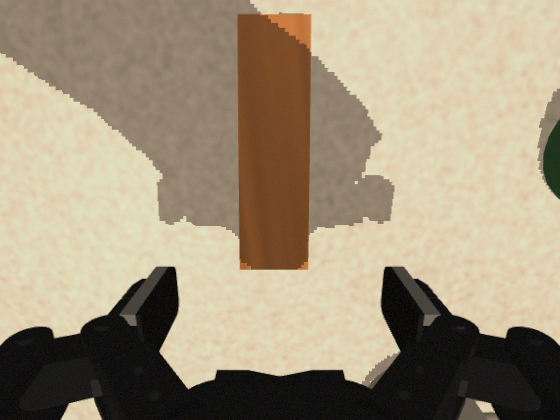

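The wedge is seen from close up, with its butt at (274,268) midway between the fingers. It runs from (0.540, -0.352) to (0.535, -0.213), so I'll correct x by -5 mm and grasp.

Call:
play_rows:
  slide:
    - [-0.05,0.035,-0.2]
    - [-0.05,0.035,-0.45]
    - [-0.05,0.035,-0.62]
    - [-0.05,0.035,-0.66]
    - [-0.05,0.035,-0.66]
    - [-0.05,0.035,-0.66]
  rot:
    - [0,0,0]
    - [0,0,0]
    - [0,0,0]
    - [0,0,0]
    - [0,0,0]
    - [0,0,0]
  gripper: [100,100,100,100,100,100]

```text
t: 9.5
ee_pos: [0.5387, -0.3301, 0.0012]
tool_rot: [[-0.04, 0.999, 0.001], [0.999, 0.04, -0.001], [-0.001, 0.001, -1.0]]
ft_force: [0.2, -0.2, -1.0]
opening: 0.0856
grasp_force: 0.0
```

Call:
play_rows:
  slide:
    - [0,0,0]
    - [0,0,0]
    - [0,0,0]
    - [0,0,0]
    - [0,0,0]
    - [0,0,0]
  rot:
    - [0,0,0]
    - [0,0,0]
    - [0,0,0]
    - [0,0,0]
    - [0,0,0]
    - [0,0,0]
  gripper: [70,50,35,35,35,35]

```text
t: 10.25
ee_pos: [0.5386, -0.33, 0.0009]
tool_rot: [[-0.04, 0.999, 0.001], [0.999, 0.04, -0.001], [-0.001, 0.001, -1.0]]
ft_force: [0.0, 0.5, 5.5]
opening: 0.0386
grasp_force: 60.8
```

Call:
play_rows:
  slide:
    - [0,0,0.012]
    - [-0.15,0.2,0.012]
    - [-0.35,0.5,0.012]
    - [-0.6,0.8,0.012]
    - [-0.8,1,0.012]
    - [-0.8,1,0.012]
  rot:
    - [0,0,0]
    - [0,0,-0.02]
    - [0,0,-0.04]
    - [0,0,-0.06]
    - [0,0,-0.079]
    - [0,0,-0.079]
  gripper: [35,35,35,35,35,35]

```text
t: 11.0
ee_pos: [0.4566, -0.2282, 0.0014]
tool_rot: [[0.083, 0.997, -0.002], [0.997, -0.083, 0.001], [0.001, -0.002, -1.0]]
ft_force: [0.4, -0.2, -1.9]
opening: 0.0388
grasp_force: 60.1
```

Call:
play_rows:
  slide:
    - [-0.1,0.2,0]
    - [-0.2,0.4,0]
    - [-0.35,0.7,0]
    - [-0.35,0.8,0]
    - [-0.35,0.8,0]
    - [-0.35,0.8,0]
  rot:
    - [0,0,0]
    - [0,0,0]
    - [0,0,0]
    - [0,0,0]
    - [0,0,0]
    - [0,0,0]
  gripper: [35,35,35,35,35,35]

```text
t: 11.75
ee_pos: [0.4243, -0.1509, 0.0016]
tool_rot: [[0.084, 0.996, 0.001], [0.996, -0.084, -0.001], [-0.001, 0.001, -1.0]]
ft_force: [-0.0, -0.2, -0.4]
opening: 0.0388
grasp_force: 60.1
```

Run:
```python
from h import *
s=manip.sense(); print(np.round(s['ee_pos'],4),np.round(s['ft_force'],1))
im1,d=imaging.snapshot("wrist"); im2,d2=imaging.snapshot("scene")
cv2.imwrite("pics/w3.png",cv2.cvtColor(np.hstack([cv2.resize(im1,(400,300)),cv2.resize(im2[90:300,200:480],(400,300))]),cv2.COLOR_RGB2BGR))
c=cam("wrist"); ys,xs=np.mgrid[0:420,0:560]; P=cloud(c,d,np.c_[xs.ravel(),ys.ravel()]).reshape(420,560,3); Z=P[...,2]
hsv=cv2.cvtColor(im1,cv2.COLOR_RGB2HSV)
mw=((cv2.inRange(hsv,(5,100,40),(22,255,255))>0)&(np.abs(P[...,0]-.43)<.07)&(np.abs(P[...,1]+.10)<.1)&(Z<.04)&(d>0)).astype(np.uint8)
k,l,st,ce=cv2.connectedComponentsWithStats(mw); j=1+np.argmax(st[1:,4]); yy,xx=np.nonzero(l==j); Q=P[yy,xx]
mu=Q[:,:2].mean(0);u,sv,vt=np.linalg.svd(Q[:,:2]-mu,full_matrices=False);dn=vt[0]*np.sign(vt[0][1]);t=(Q[:,:2]-mu)@dn
co=np.polyfit(t,Q[:,2],1)
print(st[j],np.degrees(np.arctan2(dn[1],dn[0])),'tip',mu+dn*np.percentile(t,99.5),'slope',co,'tip z',np.polyval(co,np.percentile(t,99.5)))
D=P[(d>0)&(Z>.02)&(Z<.29)&(P[...,0]>.38)&(P[...,0]<.48)&(P[...,1]>-.04)&(P[...,1]<.25)]
print(len(D), np.percentile(D[:,1],[.5,2,5]) if len(D) else '', np.percentile(D[D[:,1]<np.percentile(D[:,1],8),0],[2,50,98]) if len(D) else '')
```

```text
[ 0.4243 -0.1509  0.0016] [-0.  -0.2 -0.4]
[  228     0   115   355 37429] 83.76758487940938 tip [ 0.43354113 -0.04162922] slope [-0.17221103  0.01473842] tip z 0.004084362310063885
0
```

View pics/w3.png

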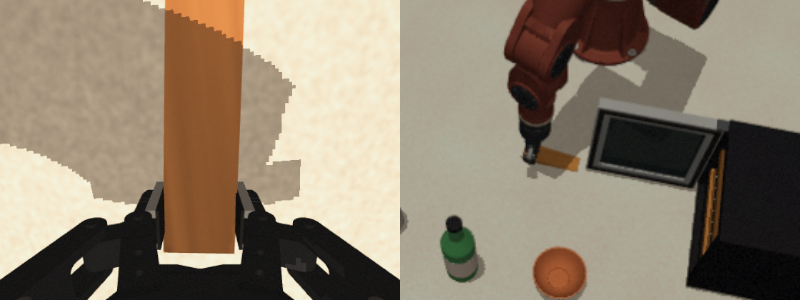

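The wedge is gripped flat and in line with the square door, its tip about 16 mm short of the free edge. The scene crop shows the wedge at (555,158) and the door's corner at (592,175). I'm pressing 0.6 mm down to seat it and sliding in to just before contact.

Call:
play_rows:
  slide:
    - [0,0,-0.006]
    - [0,0,-0.006]
    - [0.013,0.15,-0.006]
    - [0.025,0.3,-0.006]
    - [0.035,0.42,-0.006]
    - [0.035,0.42,-0.006]
    - [0.035,0.42,-0.006]
  rot:
    - [0,0,0]
    - [0,0,0]
    - [0,0,0]
    - [0,0,0]
    - [0,0,0]
    - [0,0,0]
    - [0,0,0]
  gripper: [35,35,35,35,35,35,35]

```text
t: 12.72
ee_pos: [0.4267, -0.1076, 0.0009]
tool_rot: [[0.084, 0.997, 0.0], [0.997, -0.084, -0.0], [-0.0, 0.0, -1.0]]
ft_force: [0.4, -0.7, -0.3]
opening: 0.0389
grasp_force: 60.1
```

Call:
play_rows:
  slide:
    - [0.003,0.03,0]
    - [0.005,0.06,0]
    - [0.005,0.06,0]
  rot:
    - [0,0,0]
    - [0,0,0]
    - [0,0,0]
  gripper: [35,35,35]

```text
t: 13.1
ee_pos: [0.4271, -0.1016, 0.0009]
tool_rot: [[0.084, 0.996, -0.0], [0.996, -0.084, 0.0], [0.0, -0.0, -1.0]]
ft_force: [-1.0, -0.0, -1.1]
opening: 0.039
grasp_force: 60.1
```

Call:
play_rows:
  slide:
    - [0,0,-0.006]
    - [0.002,0.02,-0.006]
    - [0.003,0.04,-0.006]
    - [0.003,0.04,-0.006]
  rot:
    - [0,0,0]
    - [0,0,0]
    - [0,0,0]
    - [0,0,0]
  gripper: [35,35,35,35]

```text
t: 13.6
ee_pos: [0.4281, -0.0985, 0.0008]
tool_rot: [[0.084, 0.996, 0.001], [0.996, -0.084, -0.002], [-0.002, 0.001, -1.0]]
ft_force: [-0.8, -1.9, 6.5]
opening: 0.0388
grasp_force: 61.0
```

Call:
play_rows:
  slide:
    - [0.002,0.02,0]
    - [0.003,0.03,0]
    - [0.003,0.03,0]
  rot:
    - [0,0,0]
    - [0,0,0]
    - [0,0,0]
  gripper: [35,35,35]

```text
t: 13.98
ee_pos: [0.4286, -0.0956, 0.0008]
tool_rot: [[0.085, 0.996, 0.001], [0.996, -0.085, -0.002], [-0.002, 0.002, -1.0]]
ft_force: [-0.4, -3.0, 5.6]
opening: 0.0392
grasp_force: 60.9
```

Call:
play_rows:
  slide:
    - [0,0,0.004]
    - [0.002,0.02,0.004]
    - [0.003,0.03,0.004]
    - [0.003,0.03,0.004]
  rot:
    - [0,0,0]
    - [0,0,0]
    - [0,0,0]
    - [0,0,0]
  gripper: [35,35,35,35]

```text
t: 14.48
ee_pos: [0.4283, -0.0918, 0.0009]
tool_rot: [[0.084, 0.996, 0.0], [0.996, -0.084, -0.0], [-0.0, 0.001, -1.0]]
ft_force: [-0.1, -1.9, 4.1]
opening: 0.0386
grasp_force: 60.9
```

Call:
play_rows:
  slide:
    - [0.002,0.02,0]
    - [0.002,0.02,0]
    - [0.002,0.02,0]
  rot:
    - [0,0,0]
    - [0,0,0]
    - [0,0,0]
  gripper: [35,35,35]

```text
t: 14.85
ee_pos: [0.4284, -0.0897, 0.0008]
tool_rot: [[0.084, 0.996, 0.0], [0.996, -0.084, -0.0], [-0.0, 0.0, -1.0]]
ft_force: [-0.4, -1.6, 6.0]
opening: 0.0387
grasp_force: 60.9
```

Call:
play_rows:
  slide:
    - [0.001,0.01,0]
    - [0.002,0.02,0]
    - [0.002,0.02,0]
  rot:
    - [0,0,0]
    - [0,0,0]
    - [0,0,0]
  gripper: [35,35,35]

```text
t: 15.22
ee_pos: [0.4286, -0.0878, 0.0008]
tool_rot: [[0.084, 0.996, 0.0], [0.996, -0.084, -0.0], [-0.0, 0.0, -1.0]]
ft_force: [-0.1, -2.0, 6.1]
opening: 0.039
grasp_force: 60.9
```

Call:
play_rows:
  slide:
    - [0.001,0.01,0]
    - [0.001,0.015,0]
    - [0.001,0.015,0]
  rot:
    - [0,0,0]
    - [0,0,0]
    - [0,0,0]
  gripper: [35,35,35]

```text
t: 15.6
ee_pos: [0.4288, -0.0863, 0.0008]
tool_rot: [[0.084, 0.996, 0.0], [0.996, -0.084, -0.0], [-0.0, 0.001, -1.0]]
ft_force: [-0.7, -3.2, 5.1]
opening: 0.0389
grasp_force: 60.9
```

Call:
play_rows:
  slide:
    - [0.001,0.01,0]
    - [0.001,0.015,0]
    - [0.001,0.015,0]
  rot:
    - [0,0,0]
    - [0,0,0]
    - [0,0,0]
  gripper: [35,35,35]

```text
t: 15.98
ee_pos: [0.4289, -0.0848, 0.0008]
tool_rot: [[0.084, 0.996, 0.0], [0.996, -0.084, -0.0], [-0.0, 0.0, -1.0]]
ft_force: [-0.8, -3.3, 5.0]
opening: 0.0391
grasp_force: 60.9
```

Call:
play_rows:
  slide:
    - [0.001,0.01,0]
    - [0.001,0.01,0]
    - [0.001,0.01,0]
  rot:
    - [0,0,0]
    - [0,0,0]
    - [0,0,0]
  gripper: [35,35,35]

```text
t: 16.35
ee_pos: [0.429, -0.0838, 0.0009]
tool_rot: [[0.084, 0.996, 0.0], [0.996, -0.084, -0.0], [-0.0, 0.001, -1.0]]
ft_force: [0.6, -2.6, 4.8]
opening: 0.0391
grasp_force: 60.9
```

Call:
play_rows:
  slide:
    - [0.001,0.01,0]
    - [0.001,0.015,0]
    - [0.001,0.015,0]
  rot:
    - [0,0,0]
    - [0,0,0]
    - [0,0,0]
  gripper: [35,35,35]

```text
t: 16.73
ee_pos: [0.4291, -0.0823, 0.0008]
tool_rot: [[0.084, 0.996, 0.0], [0.996, -0.084, -0.0], [-0.0, 0.0, -1.0]]
ft_force: [0.4, -2.8, 5.2]
opening: 0.0389
grasp_force: 60.9
```

Call:
play_rows:
  slide:
    - [0.001,0.01,0]
    - [0.001,0.01,0]
    - [0.001,0.01,0]
  rot:
    - [0,0,0]
    - [0,0,0]
    - [0,0,0]
  gripper: [35,35,35]

```text
t: 17.1
ee_pos: [0.4292, -0.0813, 0.0008]
tool_rot: [[0.084, 0.996, 0.0], [0.996, -0.084, -0.0], [-0.0, 0.0, -1.0]]
ft_force: [0.3, -1.7, 5.0]
opening: 0.0388
grasp_force: 60.9
```

Call:
play_rows:
  slide:
    - [0.001,0.01,0]
    - [0.001,0.015,0]
    - [0.001,0.015,0]
  rot:
    - [0,0,0]
    - [0,0,0]
    - [0,0,0]
  gripper: [35,35,35]

```text
t: 17.48
ee_pos: [0.4293, -0.0798, 0.0008]
tool_rot: [[0.084, 0.996, 0.0], [0.996, -0.084, -0.0], [-0.0, 0.0, -1.0]]
ft_force: [-0.2, -3.0, 4.6]
opening: 0.0388
grasp_force: 60.9
```

Call:
play_rows:
  slide:
    - [0.001,0.01,0]
    - [0.001,0.01,0]
    - [0.001,0.01,0]
  rot:
    - [0,0,0]
    - [0,0,0]
    - [0,0,0]
  gripper: [35,35,35]

```text
t: 17.85
ee_pos: [0.4294, -0.0788, 0.0008]
tool_rot: [[0.084, 0.996, 0.0], [0.996, -0.084, -0.0], [-0.0, 0.0, -1.0]]
ft_force: [-0.8, -2.9, 4.4]
opening: 0.039
grasp_force: 60.9
```

Call:
play_rows:
  slide:
    - [0.001,0.01,0]
    - [0.001,0.015,0]
    - [0.001,0.015,0]
  rot:
    - [0,0,0]
    - [0,0,0]
    - [0,0,0]
  gripper: [35,35,35]

```text
t: 18.23
ee_pos: [0.4295, -0.0777, 0.0009]
tool_rot: [[0.084, 0.996, 0.0], [0.996, -0.084, -0.001], [-0.001, 0.0, -1.0]]
ft_force: [-1.2, -5.7, 4.4]
opening: 0.0394
grasp_force: 60.8
```

Call:
play_rows:
  slide:
    - [0.001,0.01,0]
    - [0.001,0.01,0]
    - [0.001,0.01,0]
  rot:
    - [0,0,0]
    - [0,0,0]
    - [0,0,0]
  gripper: [35,35,35]

```text
t: 18.6
ee_pos: [0.4295, -0.0773, 0.0009]
tool_rot: [[0.085, 0.996, 0.0], [0.996, -0.085, -0.003], [-0.002, 0.0, -1.0]]
ft_force: [-1.3, -9.3, 4.5]
opening: 0.0389
grasp_force: 60.7
```

Call:
play_rows:
  slide:
    - [0.001,0.008,0]
    - [0.001,0.012,0]
    - [0.001,0.012,0]
    - [0.001,0.012,0]
  rot:
    - [0,0,0]
    - [0,0,0]
    - [0,0,0]
    - [0,0,0]
  gripper: [35,35,35,35]

```text
t: 19.1
ee_pos: [0.4296, -0.077, 0.0008]
tool_rot: [[0.085, 0.996, -0.0], [0.996, -0.085, -0.004], [-0.004, 0.0, -1.0]]
ft_force: [-1.7, -13.6, 2.5]
opening: 0.0388
grasp_force: 60.4
```

The push is about 11 N above the drag. I'm releasing and retreating up and away from the door.

Call:
play_rows:
  slide:
    - [0,0,0]
    - [0,0,0]
    - [0,0,0]
    - [0,0,0]
    - [0,0,0]
  rot:
    - [0,0,0]
    - [0,0,0]
    - [0,0,0]
    - [0,0,0]
    - [0,0,0]
  gripper: [50,65,100,100,100]

```text
t: 19.73
ee_pos: [0.4294, -0.0749, 0.0007]
tool_rot: [[0.084, 0.996, -0.0], [0.996, -0.084, 0.0], [0.0, -0.0, -1.0]]
ft_force: [-0.1, -0.3, 0.5]
opening: 0.0852
grasp_force: 0.0
```

Call:
play_rows:
  slide:
    - [0,-0.02,0.2]
    - [0,-0.1,0.5]
    - [0,-0.4,1]
    - [0,-0.8,1]
    - [0,-0.8,1]
  rot:
    - [0,0,0]
    - [0,0,0]
    - [0,0,0]
    - [0,0,0]
    - [0,0,0]
  gripper: [100,100,100,100,100]

```text
t: 20.35
ee_pos: [0.4302, -0.1573, 0.1014]
tool_rot: [[0.087, 0.996, 0.002], [0.996, -0.087, -0.001], [-0.001, 0.002, -1.0]]
ft_force: [-0.4, -0.0, -0.4]
opening: 0.0854
grasp_force: 0.0
```

Call:
play_rows:
  slide:
    - [0,-0.5,0.3]
    - [-0.2,-1,0.6]
    - [-0.4,-1,1]
    - [-0.4,-1,1]
  rot:
    - [0,0,0]
    - [0,0,0]
    - [0,0,0]
    - [0,0,0]
  gripper: [100,100,100,100]

```text
t: 20.85
ee_pos: [0.3895, -0.2556, 0.2026]
tool_rot: [[0.086, 0.996, 0.002], [0.996, -0.086, -0.002], [-0.002, 0.002, -1.0]]
ft_force: [0.8, -1.2, -1.1]
opening: 0.0856
grasp_force: 0.0
```

Run:
```python
from h import *
ims=[]
for n in("top","scene"):
    im,d=imaging.snapshot(n); c=cam(n)
    ims.append(im)
    ys,xs=np.mgrid[0:420,0:560]; P=cloud(c,d,np.c_[xs.ravel(),ys.ravel()]).reshape(420,560,3); Z=P[...,2]
    mr=((Z>.284)&(Z<.2985)&(d>0)&(P[...,0]>.38)&(P[...,1]<.22)&(P[...,1]>-.06)&(P[...,0]<.5))
    k,l2,st,ce=cv2.connectedComponentsWithStats(mr.astype(np.uint8)); j=1+np.argmax(st[1:,4]); yy,xx=np.nonzero(l2==j)
    q=onplane(c,np.c_[xx,yy],.2915)[:,:2]; vx,vy,x0,y0=cv2.fitLine(q.astype(np.float32),cv2.DIST_HUBER,0,.001,.001).ravel(); e=(q-[x0,y0])@[vx,vy]
    print(n,'rim ang',np.degrees(np.arctan2(vy,vx)),np.round([[x0+vx*t,y0+vy*t] for t in (e.min(),e.max())],4),np.median(P[yy,xx,2]))
    hsv=cv2.cvtColor(im,cv2.COLOR_RGB2HSV)
    mw=((cv2.inRange(hsv,(5,100,40),(22,255,255))>0)&(np.abs(P[...,0]-.43)<.06)&(np.abs(P[...,1]+.06)<.08)&(Z<.04)&(d>0)).astype(np.uint8)
    k,l,st,ce=cv2.connectedComponentsWithStats(mw)
    if k>1:
        j=1+np.argmax(st[1:,4]); yy,xx=np.nonzero(l==j); Q=P[yy,xx]; r=cv2.minAreaRect((Q[:,:2]*1000).astype(np.float32)); print('wedge',st[j,4],np.round(cv2.boxPoints(r)).tolist(),np.round(np.percentile(Q[:,2],[1,99]),3))
cv2.imwrite("pics/end.png",cv2.cvtColor(np.hstack([cv2.resize(ims[0],(400,300)),cv2.resize(ims[1][90:300,200:480],(400,300))]),cv2.COLOR_RGB2BGR))
```

```text
top rim ang 85.47195 [[ 0.4352 -0.0173]
 [ 0.4541  0.2212]] 0.2918572716682529
wedge 423 [[407.0, -98.0], [448.0, -103.0], [461.0, 20.0], [420.0, 24.0]] [0.004 0.029]
scene rim ang 85.2844 [[ 0.4373 -0.0154]
 [ 0.4568  0.2204]] 0.29111505656748016
wedge 328 [[405.0, -96.0], [451.0, -102.0], [466.0, 18.0], [420.0, 24.0]] [-0.001  0.031]
```

View pics/end.png

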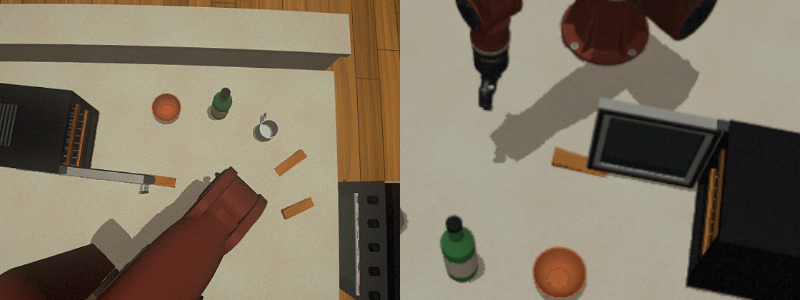

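The door rim is at 85.4°, against a cooler axis of 85.2°, so the door is square. The wedge sits under the free corner at top-view (163,182), and the bottle, bowl and mug are untouched. I'm handing in the job.

```bash
python3 -c "
from bench import workorder
print(workorder.job_done())"
```

```text
the job is handed in; nothing more can be done
None
```

The door stands square (measured within about 0.5°) with the wedge jammed under its free corner at about 11 N above the sliding drag. The bottle, bowl and mug look undisturbed, and I handed the job in at about 21 s.

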